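Open a child-resistant solvent bottle in its bench holder

ROBOT

A 6-joint arm with a two-finger parallel gripper is mounted at the origin on a cart in front of the work surface, level with it; the furniture and walls round the work are solid. World frame = base frame: x ahead of the robot, y to its left, z up, the work surface at z = 0. Lengths are in m, angles in rad, forces in N, time in s.
With the tool pointing down it reaches from about 0.325 to 0.775 m from the base axis. Payload 9.3 kg.
Tool frame: the origin (TCP) lies between the finger pads; the fingertips stand robot.finger_overhang ahead of it and the grasp point (between the pads) lies 6 mm ahead of it (robot.finger_overhang is the distance from the TCP to the fingertips, in m); z points along the fingers, y is the direction in which the jaws open and shut (so a half turn about z gives the same grasp; the last joint's range is limited). The gripper opens to 85 mm and grips with 20 to 120 N. Pads are 22 mm wide; open, the fingers measure 114 mm over their backs; the gripper's body (76 mm by 85 mm) begins 54 mm behind the grasp point. The pads swing forward as they close: fully open they stand 13 mm farther back than shut.
Start: joints at [-1.321, 0.259, 0.021, 1.334, 0, 1.418], TCP at [0.216, -0.506, 0.256] pointing down, gripper open.
Joint ranges: [-3.04, 3.04], [-0.91, 1.82], [-1.04, 1.36], [-1.92, 1.95], [-1.52, 1.45], [-3.14, 3.14]. Speed limits (rad/s): [2.22, 2.22, 2.79, 3.14, 3.14, 3.14].

INTERFACE

Orientations are given as a 3x3 rotation matrix whose columns are the frame's x, y, z axes.
In Python, from rig import robot gives the robot as it stands.
- The arm moves only by the shell command python3 -m handwheel 'ROWS'. ROWS is text: rows parted by semicolons, each of 7 numbers parted by spaces: the shift along the tool's x, y, z in cm, then the turn, a rotation vector about the tool's x, y, z in degrees, then the gripper command: -1 is shut, 1 is fully open, values between are in proportion. A call has 1 to 8 rows; each row is the pose to reach, as a shift and turn from the pose commanded when the call began, along the tool's axes at that moment; what a row does not reach only later rows make up. A row lasts 1/12 s, in which the tool goes at most 41.7 mm and 7.16 degrees, less where a joint would pass 70% of its speed; a pose out of reach is approached as far as the arm can. A call with a gripper value outside its range is refused whole. The fingers move at their own pace and stop on an object; the grip force is fixed at half the most. Time passes only in rows, so rows that repeat a pose let the fingers close. It gives the time, the measured TCP pose, the force and the opening at its end, in the units of the state.
- robot.sense(): the state, without advancing time (a new reading comes with each control period).
- robot.snapshot(name): name is "scene" or "top"; returns a dict with "frame" (480x640x3 uint8, blue, green, red), "camera_matrix" (3x3 intrinsics, pixels), "xyz" and "orientation" of the camera in the world. Camera axes: x right, y down, z forward; pixel columns grow to the right and rows downward; lengths in m; the calibration is good to about 2 mm. A picture is of the moment at which its call begins. There is no depth.
- robot.hand_in(): hands the job in, once; it reports no verdict.
Trained networks look in a picture, given as the dict that the camera call returned (one of the last four; its "shot" number tells which), for a name from the list of things; names that differ only in an ending like _2 or _b are one class to them, and where a whole thing is asked for, a point or a joint stands for the part that bears it (a point fixed in the world has none). Each returns a list of dicts, best first, with "score" (0 to 1); they miss things now and then, are a little off and sometimes report something else, mostly with a low value. They report only what shows in the picture. A call takes as long as a camera call. They do not tell look-alikes from the thing itself.
- robot.masks_of(target, picture): "mask" (480x640 bool, what is visible of it) and "xy" ([column, row] in pixels, amid what is visible of it).
The state is a dict: "t": time; "joint_positions": joint angles; "joint_velocities": joint speeds; "effort": joint torques, N m; "tcp_pos": TCP position; "ee_rot": TCP orientation; "wrist_force": force on the tool from outside, world axes, zero at the start; "torque": the same for the moment, N m; "grip_width": finger opening in m.
Only numpy, scipy, OpenCV 4.12 (cv2) and the standard library are available. Lean on these libraries where they do the work, as an engineer would, in place of code of your own. Each camera call takes 0.05 s, during which the arm holds its last target.

TASK

Open the white square solvent bottle with the red push-and-turn cap: carry it upright by its body, never by its cap, set it down in the blue square nest of the bench holder, which keeps it from turning, and let go of it. Then take it by the red cap, press the cap down hard while turning it counter-clockwise until it is free, lift it off, and lay it flat in the grey steel tray. Leave the bottle standing in the holder, and do not knock over or push away the jars and the beaker.

Things in the scene. Friction and masses are not known exactly. Their poses are not given: they have to be found in the camera images.
- bottle: White square plastic bottle, label with blue band and red hazard diamond, loose, 0.26 kg. Body 56 x 56 mm, corners rounded; sides straight up to 66 mm above the foot, shoulder at 72 to 75 mm, then the neck. Origin: centre of the foot; z up, x and y square to the flat sides. 102 mm high closed. Grip it across two opposite flat sides.
- cap: Red ribbed child-resistant cap with two white arrows on top, a loose part, 0.042 kg, 46 mm across, 21 mm high. Origin: centre of its lower rim; z up through its top. At the start it is locked on the bottle, its lower rim 81 mm above the bottle's foot and 6 to 9 mm clear of the shoulder.
- cap_center (a point): Middle of the cap, 10.5 mm above its lower rim. To open: press the cap 4 to 5.5 mm down against its spring (starts to give at 9 N, about 15 N at 4.5 mm, solid stop at 5.8 mm, 17 N), keep it down and turn it counter-clockwise from above by 45 to 80 degrees relative to the bottle (aim for 65; stop at 84). Then it is free: lift it straight off.
- holder: Bench holder, fixed: pale aluminium plate 116 x 116 x 10 mm on the worktop with a blue plastic block 86 x 86 mm on it, its top 36 mm above the worktop, with a square nest open upwards. Origin: centre of the underside; x and y square to the nest's walls, z up. The bottle fits in any of four quarter turns.
- holder_nest (a point): Centre of the nest's floor, 10 mm above the worktop. The nest is 60 x 60 mm between its walls (2 mm clearance a side) and 26 mm deep, the top 5 mm flared to 68 mm as a lead-in. Seated, the bottle's foot stands on this floor and the bottle can turn by only a few degrees.
- tray: Shallow grey stainless-steel tray, loose, 0.35 kg, 114 x 134 mm over its rim, 15.5 mm high, inside floor about 100 x 120 mm. Origin: centre of its underside; x along the short side, y along the long side, z up.
- tray_in (a point): Centre of the tray's inside floor, 2 mm above its underside.
- jar: Bystander: white round plastic jar with a white screw cap, 60 mm diameter, 71 mm high, loose. Origin: centre of its underside.
- beaker: Bystander: small clear beaker, 54 mm diameter at the rim, 70 mm high, loose. Origin: centre of its underside.
- amber: Bystander: brown jar with a black cap, 52 mm diameter, 66 mm high, loose. Origin: centre of its underside.
- bottle_neck (a point): Centre of the bottle neck's rim, 90.5 mm above the foot. The neck is 28 mm wide with three small lugs; three toothed ledges inside the cap hook under them, and a sprung liner in the cap presses on this rim and pushes the cap up. Without pressing down, the teeth stop the cap after 1 to 2 degrees; clockwise it is always stopped.
Not all that is in view belongs to the job. Several things have the shape of the cap; the one meant has the colours described above.

How it is judged:
On the way, in this order (a step that is already met when the one before it is completed fails the run):
1. the bottle stands seated in the holder's nest, cap still locked on, and the gripper has let go of it (horizontal distance between bottle and holder_nest below 0.006 m and z of bottle in the frame of holder_nest below 0.004 m and angle between bottle's own z axis and vertical below 0.08 rad and z of cap in the frame of bottle between 0.0795 and 0.083 m and contact force between the fingers and bottle below 0.2 N and contact force between the fingers and cap below 0.2 N and linear speed of bottle below 0.02 m/s), for 0.2 s.
2. in the holder, the cap is pressed down at least 2.5 mm on the neck (horizontal distance between bottle and holder_nest below 0.006 m and z of bottle in the frame of holder_nest below 0.004 m and angle between bottle's own z axis and vertical below 0.08 rad and z of cap in the frame of bottle between 0.07 and 0.0785 m and horizontal distance between cap and bottle below 0.005 m), for 0.05 s.
3. the cap has been lifted clear of the neck, 25 mm or more above its locked place, with the bottle still seated (horizontal distance between bottle and holder_nest below 0.006 m and z of bottle in the frame of holder_nest below 0.004 m and angle between bottle's own z axis and vertical below 0.08 rad and z of cap_center in the frame of bottle above 0.1165 m), for 0.05 s.
At the end, for the whole second after the job is handed in: The bottle stands seated in the holder (foot on the nest's floor within 4 mm, centred within 6 mm, upright within 0.08 rad), its cap off; the cap lies flat on the floor of the tray (either way up, within 0.15 rad and 3 mm of flat), inside its walls; both at rest and released (horizontal distance between bottle and holder_nest below 0.006 m and z of bottle in the frame of holder_nest below 0.004 m and angle between bottle's own z axis and vertical below 0.08 rad and x of cap_center in the frame of tray_in between -0.045 and 0.045 m and y of cap_center in the frame of tray_in between -0.055 and 0.055 m and z of cap_center in the frame of tray_in between 0.0075 and 0.0135 m and (angle between cap's own z axis and vertical below 0.15 rad or angle between cap's own z axis and vertical above 2.99 rad) and angle between tray's own z axis and vertical below 0.05 rad and linear speed of each of cap, bottle below 0.02 m/s); the robot touches nothing.
It fails at once if the bottle is lifted or carried by its cap (fingers bearing on the cap with more than 2 N while the bottle's foot is more than 35 mm above the worktop) (height (world z) of bottle above 0.035 m and contact force between the fingers and cap above 2 N).
It fails at once if the bottle is tilted more than 0.5 rad (angle between bottle's own z axis and vertical above 0.5 rad).
It fails at once if a jar or the beaker is pushed more than 40 mm or tipped over (distance of any of jar, beaker, amber from where it was at the start of the episode above 0.04 m or angle between any of jar, beaker, amber's own z axis and vertical above 0.5 rad).
It also fails if it takes over 51 s, if anything falls off the work surface, if the arm or the gripper's body presses on something with over 40 N, if the wrist force passes 120 N, or if a joint passes its speed limit or range.

## Working session

There is one attempt and no reset: what is moved stays moved. The work goes in short steps, Python scripts to look and compute and a shell command to move; the robot and the scene stay as the last step left them, time stands still between calls to the robot, and variables do not carry over. Pictures are saved under pics/ and viewed, and the job is handed in when it is done.

```bash
ls; mkdir -p pics; python3 - <<'E'
from rig import robot
import cv2,pickle
s=robot.sense();print(s, robot.finger_overhang)
for n in("scene","top"):
    p=robot.snapshot(n);cv2.imwrite(f"pics/{n}0.png",p["frame"]);pickle.dump(p,open(f"{n}0.pkl","wb"))
    print(n,p["camera_matrix"],p["xyz"],p["orientation"])
    for t in("bottle","cap","holder","tray","jar","beaker","amber"):
        print(t,[(round(d["score"],2),[round(float(x)) for x in d["xy"]],int(d["mask"].sum())) for d in robot.masks_of(t,p)])
E
```

```text
pics
{'t': 0.0, 'joint_positions': array([-1.32058542e+00,  2.59182051e-01,  2.07079558e-02,  1.33371242e+00,
        5.53685931e-06,  1.41818933e+00]), 'joint_velocities': array([-5.67506702e-04, -2.09981687e-05,  7.11277194e-04, -9.78318924e-04,
        1.29453861e-03, -9.07901397e-04]), 'effort': array([-1.87066616e-04, -5.55644310e+01,  3.44524062e+01,  1.38026816e-02,
       -7.93907293e-05,  2.50298376e-05]), 'tcp_pos': array([ 0.21553106, -0.5057099 ,  0.25565049]), 'ee_rot': array([[ 9.19960032e-01,  3.92012022e-01, -3.38856921e-04],
       [ 3.92012109e-01, -9.19959069e-01,  1.34826594e-03],
       [ 2.16801962e-04, -1.37318680e-03, -9.99999034e-01]]), 'wrist_force': array([-0.42158316, -0.11184946,  0.51706341]), 'torque': array([-0.03048926, -0.02007058, -0.02079376]), 'grip_width': 0.08551571169051923} 0.025
scene [[580.47834371   0.         316.40743901]
 [  0.         580.47834371 243.04298265]
 [  0.           0.           1.        ]] [-0.02929662  0.91328649  0.62910664] [[-0.82540031 -0.25638587  0.50297178]
 [-0.56451992  0.38369987 -0.73081575]
 [-0.00561938 -0.88
[... 315 characters left out ...]
0.22, [254, 364], 3927)]
amber [(0.97, [333, 205], 548), (0.49, [393, 196], 236)]
top [[604.87578039   0.         318.00799389]
 [  0.         604.87578039 240.6519844 ]
 [  0.           0.           1.        ]] [0.3534941  0.032086   1.19514694] [[ 2.09711991e-02 -9.80065443e-01  1.97565019e-01]
 [-9.99770937e-01 -2.14026086e-02 -4.83975920e-05]
 [ 4.27583957e-03 -1.97518749e-01 -9.80289784e-01]]
bottle [(0.6, [454, 269], 514)]
cap [(0.93, [410, 267], 436), (0.84, [438, 322], 500), (0.79, [467, 263], 538)]
holder []
tray [(0.81, [158, 291], 3945), (0.67, [301, 191], 743)]
jar [(0.78, [363, 308], 845)]
beaker [(0.87, [298, 196], 729), (0.62, [448, 192], 684)]
amber [(0.88, [447, 188], 720)]
```

View pics/scene0.png

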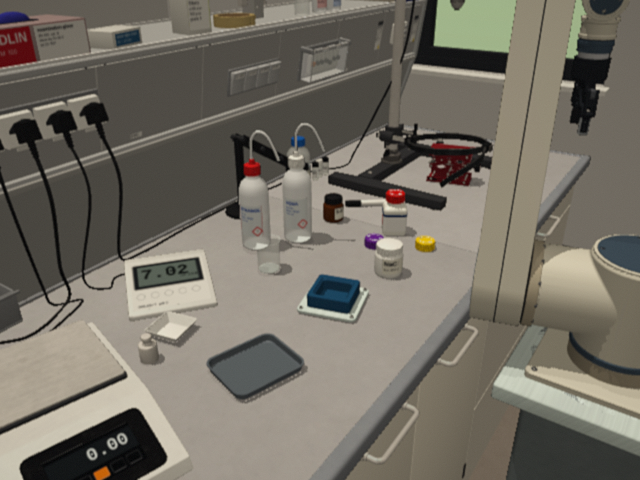

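View pics/top0.png

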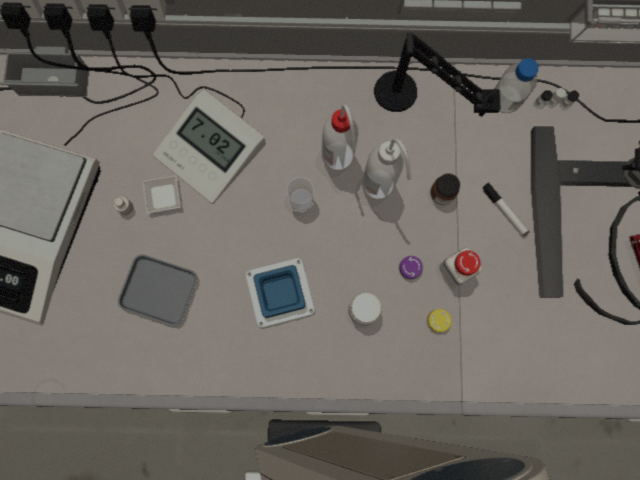

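```bash
python3 - <<'E'
import cv2,pickle
p=pickle.load(open("top0.pkl","rb"))["frame"]
cv2.imwrite("pics/tc.png",cv2.resize(p[150:350,260:500],None,fx=3.2,fy=3,interpolation=cv2.INTER_CUBIC))
p=pickle.load(open("scene0.pkl","rb"))["frame"]
cv2.imwrite("pics/sc.png",cv2.resize(p[170:420,170:450],None,fx=2.8,fy=2.4*1,interpolation=cv2.INTER_CUBIC))
E
```

```text
(no output)
```

View zooms.

View pics/tc.png

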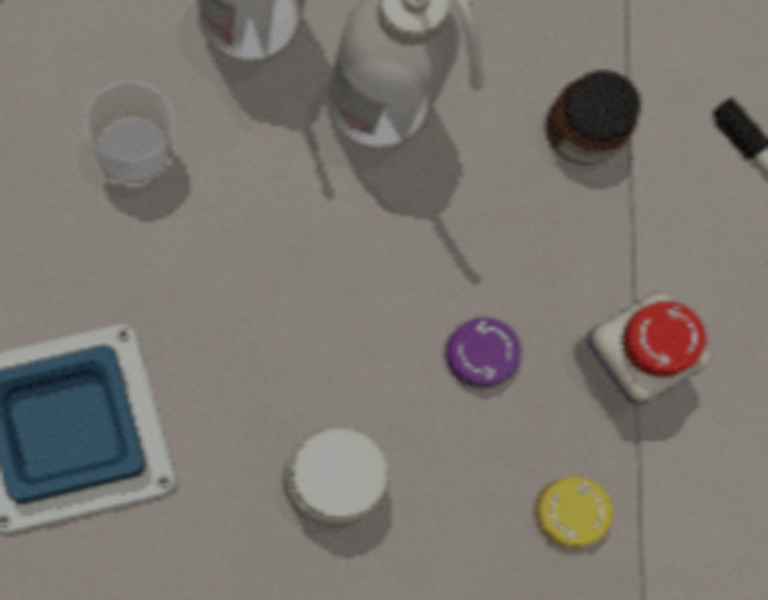

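View pics/sc.png

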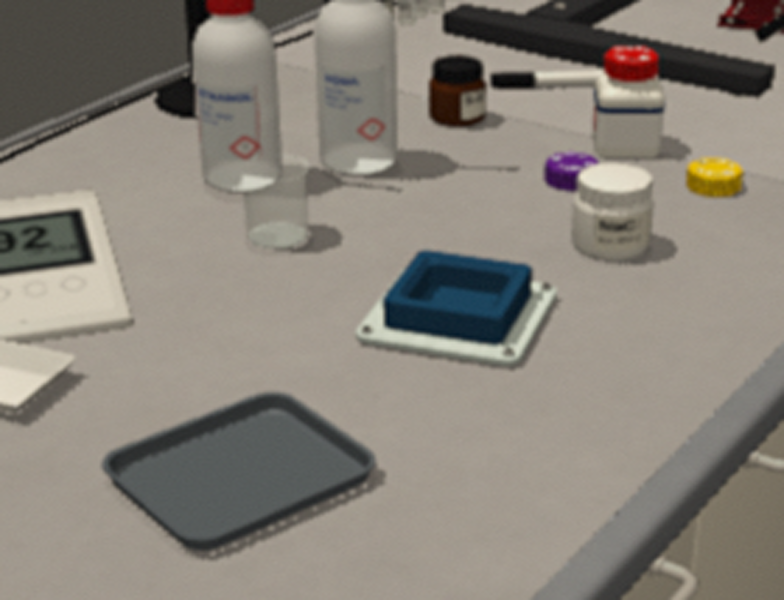

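```bash
cat > h.py <<'E'
import numpy as np,cv2,pickle
def proj(p,X):
    c=(np.asarray(X,float)-p["xyz"])@p["orientation"]; u=c@p["camera_matrix"].T
    return u[...,:2]/u[...,2:]
def back(p,uv,z):
    uv=np.atleast_2d(np.asarray(uv,float)); d=np.c_[uv,np.ones(len(uv))]@np.linalg.inv(p["camera_matrix"]).T@p["orientation"].T
    return p["xyz"]+d*((z-p["xyz"][2])/d[:,2])[:,None]
def comp(m,uv):
    n,l,st,c=cv2.connectedComponentsWithStats(m.astype(np.uint8)); return l==l[int(uv[1]),int(uv[0])]
def rect(p,m,z):
    ys,xs=np.nonzero(m); P=back(p,np.c_[xs,ys],z)[:,:2]
    (c,s,a)=cv2.minAreaRect((P*1000).astype(np.float32)); return c,s,a
E
python3 - <<'E'
from h import *
p=pickle.load(open("top0.pkl","rb"));f=p["frame"];hsv=cv2.cvtColor(f,cv2.COLOR_BGR2HSV)
for q in[(455,275),(440,285),(467,263),(262,305),(280,290),(253,292),(160,290),(185,300),(410,267)]:print(q,f[q[1],q[0]],hsv[q[1],q[0]])
H,S,V=hsv[...,0],hsv[...,1],hsv[...,2]
red=comp(((H<10)|(H>170))&(S>120),(467,263));c=np.argwhere(red).mean(0)[::-1];print("cap",red.sum(),c,back(p,c,.100))
blue=comp((H>95)&(H<115)&(S>100),(262,305));print("blue",blue.sum(),rect(p,blue,.036))
s=pickle.load(open("scene0.pkl","rb"));hs=cv2.cvtColor(s["frame"],cv2.COLOR_BGR2HSV)
r2=comp(((hs[...,0]<10)|(hs[...,0]>170))&(hs[...,1]>120),(395,197));c=np.argwhere(r2).mean(0)[::-1];print("cap sc",r2.sum(),c,back(s,c,.0945))
for n,uv,z in(("jar",(366,306),.071),("amber",(447,183),.066),("purple",(411,267),.02),("yellow",(440,320),.02),("beaker rim",(300,191),.07),("tray",(158,291),.012),("wash",(380,185),0.03),("wash2",(340,155),.03),("nest",(280,290),.01)):print(n,back(p,uv,z)[0].round(3))
def sat(P): return
E
```

```text
(455, 275) [118 128 134] [ 19  30 134]
(440, 285) [118 124 130] [ 15  24 130]
(467, 263) [ 34  40 154] [  2 199 154]
(262, 305) [96 79 52] [102 117  96]
(280, 290) [95 80 52] [100 115  95]
(253, 292) [164 166 165] [ 45   3 166]
(160, 290) [92 92 90] [90  6 92]
(185, 300) [92 92 92] [ 0  0 92]
(410, 267) [109  54  96] [143 129 109]
cap 413 [467.06779661 262.70460048] [[ 0.53890006 -0.2423595   0.1       ]]
blue 1826 ((486.778076171875, 104.92292785644531), (83.74451446533203, 81.24568939208984), 15.722794532775879)
cap sc 261 [395.00383142 196.        ] [[ 0.53501326 -0.23500916  0.0945    ]]
jar [ 0.458 -0.06   0.071]
amber [ 0.701 -0.216  0.066]
purple [ 0.541 -0.152  0.02 ]
yellow [ 0.439 -0.207  0.02 ]
beaker rim [0.677 0.069 0.07 ]
tray [0.484 0.343 0.012]
wash [ 0.705 -0.09   0.03 ]
wash2 [ 0.766 -0.009  0.03 ]
nest [0.492 0.105 0.01 ]
```

```bash
cat >> h.py <<'E'
def sq(w,r,yaw,x,y,z):
    a=np.linspace(0,2*np.pi,33)[:-1]; h=w/2-r
    P=np.c_[np.sign(np.cos(a+1e-3))*h+r*np.cos(a),np.sign(np.sin(a+1e-3))*h+r*np.sin(a)]
    c,s=np.cos(yaw),np.sin(yaw); P=P@np.array([[c,s],[-s,c]]); return np.c_[P+[x,y],np.full(len(P),z)]
def circ(r,x,y,z):
    a=np.linspace(0,2*np.pi,33)[:-1]; return np.c_[x+r*np.cos(a),y+r*np.sin(a),np.full(32,z)]
E
python3 - <<'E'
from h import *
for n,(x0,y0) in(("top",(435,235)),("scene",(365,175))):
    p=pickle.load(open(n+"0.pkl","rb"))["frame"][y0:y0+60,x0:x0+60]
    o=cv2.resize(p,None,fx=10,fy=10,interpolation=cv2.INTER_CUBIC).astype(float)
    o=np.clip((o-60)*2,0,255).astype(np.uint8); cv2.imwrite(f"pics/z_{n}.png",o)
E
```

```text
(no output)
```

View pics/z_top.png

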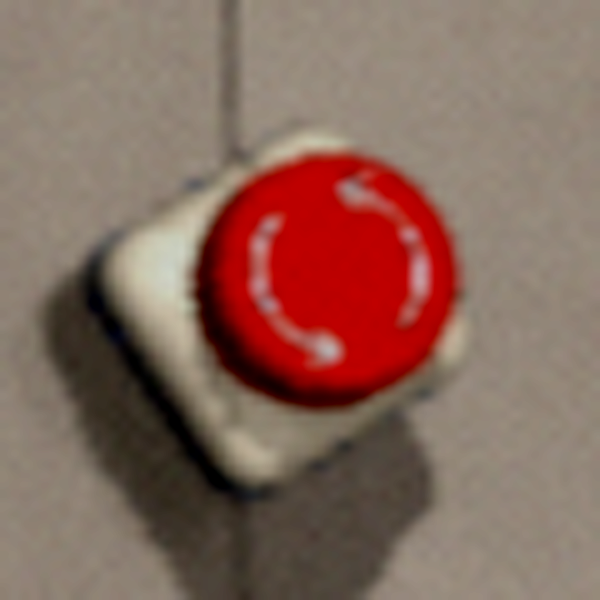

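View pics/z_scene.png

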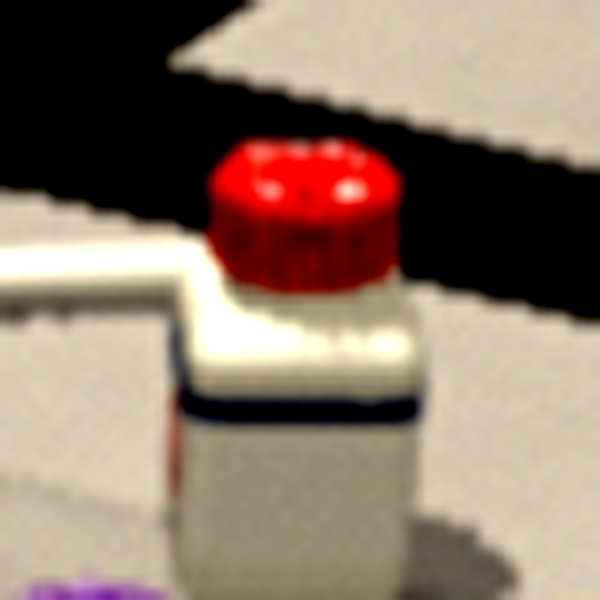

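```bash
cat > fit.py <<'E'
from h import *
from scipy.optimize import minimize
def hullmask(p,X,S=4,shape=(480,640),win=None):
    u=proj(p,X); x0,y0,w,h=win
    m=np.zeros((h*S,w*S),np.uint8)
    cv2.fillConvexPoly(m,cv2.convexHull(np.round((u+.5-[x0,y0])*S).astype(np.int32)),1)
    return cv2.resize(m.astype(np.float32),(w,h),interpolation=cv2.INTER_AREA)
def redfit(p,uv,z0,z1,r,g,hue=None):
    hsv=cv2.cvtColor(p["frame"],cv2.COLOR_BGR2HSV);H,S,V=[hsv[...,i] for i in range(3)]
    m=comp(cv2.morphologyEx((((H<10)|(H>170))&(S>110)).astype(np.uint8),cv2.MORPH_CLOSE,np.ones((5,5))),uv)
    win=(int(uv[0])-35,int(uv[1])-35,70,70);t=m[win[1]:win[1]+70,win[0]:win[0]+70].astype(np.float32)
    f=lambda q:np.abs(hullmask(p,np.r_[circ(r,q[0]/1e3,q[1]/1e3,z0),circ(r,q[0]/1e3,q[1]/1e3,z1)],8,win=win)-t).sum()
    best=minimize(f,g,method="Nelder-Mead",options=dict(initial_simplex=[g,[g[0]+5,g[1]],[g[0],g[1]+5]]))
    return best.x,best.fun,t.sum()
E
python3 - <<'E'
from fit import *
T=pickle.load(open("top0.pkl","rb"));S=pickle.load(open("scene0.pkl","rb"))
print(redfit(T,(467,263),.081,.102,.023,[538,-242]));print(redfit(S,(395,197),.081,.102,.023,[538,-238]))
def yaw(a,b,o,z):
    P=back(T,np.array([a,b])/10+np.array(o),z);d=(P[1]-P[0])[:2];return np.degrees(np.arctan2(d[1],d[0])),np.linalg.norm(d)
o=(434.5,234.5)
print(yaw((92,290),(215,480),o,.066),yaw((260,480),(430,375),o,.066),yaw((110,250),(280,130),o,.07))
E
```

```text
(array([ 540.83849955, -244.57261992]), np.float64(70.609375), np.float32(494.0))
(array([ 538.67957878, -243.18454075]), np.float64(24.265625), np.float32(276.0))
(np.float64(-147.86856731354638), np.float64(0.04213863902654798)) (np.float64(-57.67156803540674), np.float64(0.038592093624417005)) (np.float64(-54.00068309351469), np.float64(0.04044038114532086))
```

```bash
cat > ov.py <<'E'
from h import *
import sys
def ov(p,curves,win,fx,name):
    x0,y0,w,h=win;o=cv2.resize(p["frame"][y0:y0+h,x0:x0+w],None,fx=fx,fy=fx,interpolation=cv2.INTER_CUBIC)
    o=np.clip((o.astype(float)-40)*1.7,0,255).astype(np.uint8)
    for X,c in curves: cv2.polylines(o,[np.round((proj(p,X)+.5-[x0,y0])*fx).astype(np.int32)],True,c,1)
    return o
E
python3 - <<'E'
from ov import *
T=pickle.load(open("top0.pkl","rb"));S=pickle.load(open("scene0.pkl","rb"))
x,y,a=.5395,-.2435,np.radians(32.5)
G=(0,255,0);B=(255,255,0)
C=[(sq(.056,.008,a,x,y,0.001),B),(sq(.056,.008,a,x,y,.066),G),(circ(.023,x,y,.102),G),(circ(.023,x,y,.081),B)]
cv2.imwrite("pics/ob.png",np.hstack([ov(T,C,(430,230,60,60),6.5,"") ,ov(S,C,(365,185,60,60),6.5,"")]))
hx,hy,ha=.4868,.1049,np.radians(13)
C=[(sq(.116,.004,ha,hx,hy,.010),G),(sq(.086,.004,ha,hx,hy,.036),G),(sq(.068,.002,ha,hx,hy,.036),B),(sq(.060,.002,ha,hx,hy,.010),B)]
cv2.imwrite("pics/oh.png",np.hstack([ov(T,C,(235,245,90,95),4.4,"") ,ov(S,C,(290,255,90,95),4.4,"")]))
E
```

```text
(no output)
```

View pics/ob.png

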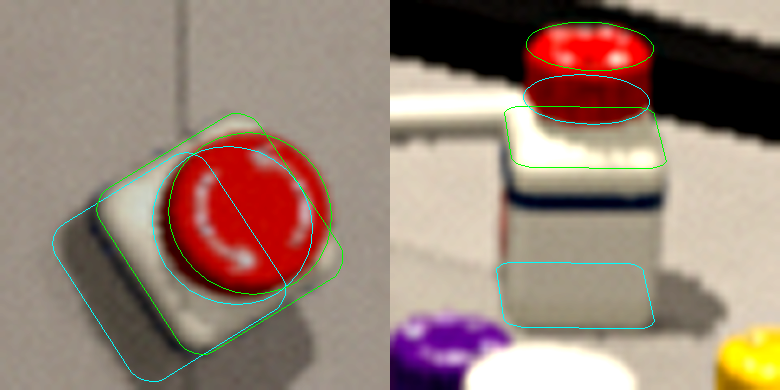

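View pics/oh.png

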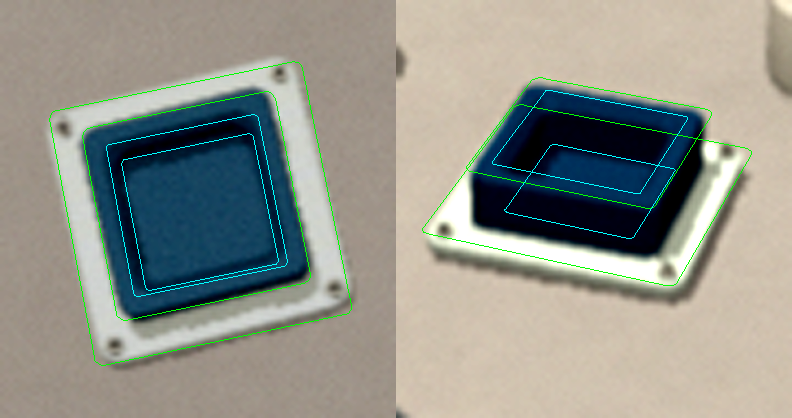

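```bash
cat > fh.py <<'E'
from fit import *
def fitbox(p,m,win,layers,g):
    x0,y0,w,h=win;t=m[y0:y0+h,x0:x0+w].astype(np.float32)
    def f(q):
        M=0
        for L in layers:
            M=np.maximum(M,hullmask(p,np.vstack([sq(wd,.004,np.radians(q[2]),q[0]/1e3,q[1]/1e3,z) for wd,z in L]),8,win=win))
        return np.abs(M-t).sum()
    g=np.array(g,float);r=minimize(f,g,method="Nelder-Mead",options=dict(initial_simplex=[g,g+[6,0,0],g+[0,6,0],g+[0,0,4]]));return r.x.round(2),r.fun,t.sum()
E
python3 - <<'E'
from fh import *
for n,win,uv,uvp in(("top",(235,245,90,95),(262,305),(253,292)),("scene",(285,255,100,95),(330,300),(306,305))):
    p=pickle.load(open(n+"0.pkl","rb"));hsv=cv2.cvtColor(p["frame"],cv2.COLOR_BGR2HSV);H,S,V=[hsv[...,i] for i in range(3)]
    b=comp((H>90)&(H<120)&(S>90),uv)
    print(n,"blue",fitbox(p,b,win,[[(.086,.010),(.086,.036)]],[486,105,13]))
    w=(V>148)&(S<18); a=comp(cv2.morphologyEx((w|b).astype(np.uint8),cv2.MORPH_CLOSE,np.ones((5,5))),uv)
    cv2.imwrite(f"pics/m_{n}.png",a[win[1]:win[1]+95,win[0]:win[0]+win[2]]*255)
    print(n,"all",fitbox(p,a,win,[[(.116,.0),(.116,.010)],[(.086,.010),(.086,.036)]],[486,105,13]))
    print(V[330:340,330:340].mean(),S[330:340,330:340].mean())
# tray
T=pickle.load(open("top0.pkl","rb"));S=pickle.load(open("scene0.pkl","rb"))
for p,uv in((T,(158,291)),(S,(256,362))):
    g=cv2.cvtColor(p["frame"],cv2.COLOR_BGR2HSV);
    m=comp((g[...,2]<105)&(g[...,1]<40),uv);ys,xs=np.nonzero(m);print(m.sum(),xs.min(),xs.max(),ys.min(),ys.max(),rect(p,m,.008))
E
```

```text
top blue (array([488.19, 105.42,  17.74]), np.float64(202.6875), np.float32(1846.0))
top all (array([489.65, 106.27,  15.7 ]), np.float64(361.203125), np.float32(3138.0))
131.82 25.23
scene blue (array([486.57, 105.24,  20.68]), np.float64(169.046875), np.float32(1478.0))
scene all (array([512.46,  80.86,  15.58]), np.float64(900.03125), np.float32(1483.0))
162.46 30.63
4105 118 198 255 327 ((485.3163146972656, 343.9784851074219), (140.24107360839844, 117.87095642089844), 72.84829711914062)
4052 207 304 334 401 ((483.51824951171875, 344.8492126464844), (137.51710510253906, 130.12210083007812), 73.14693450927734)[ WARN:0@0.597] global loadsave.cpp:1063 imwrite_ Unsupported depth image for selected encoder is fallbacked to CV_8U.
```

```bash
python3 - <<'E'
from h import *
T=pickle.load(open("top0.pkl","rb"));S=pickle.load(open("scene0.pkl","rb"))
for p,c,off,z,f in((T,[(51,112),(297,58),(351,304),(98,362)],(235,245),.010,4.4),(T,[(64,127),(279,74),(335,288),(115,346)],(235,245),.010,4.4),(S,[(428-396,232),(667-396,271),(726-396,152)],(290,255),.010,4.4)):
    P=back(p,np.array(c)/f+np.array(off)-.5,z)[:,:2]*1000
    d=np.diff(np.vstack([P,P[:1]]),axis=0);print(P.mean(0),(P[0]+P[2])/2,np.degrees(np.arctan2(d[:,1],d[:,0]))%90,np.linalg.norm(d,axis=1))
E
python3 - <<'E'
from ov import *
T=pickle.load(open("top0.pkl","rb"));S=pickle.load(open("scene0.pkl","rb"))
G=(0,255,0);B=(255,255,0);R=[]
for hx,hy,ha in((.4873,.105,15),):
  ha=np.radians(ha)
  C=[(sq(.116,.004,ha,hx,hy,.010),G),(sq(.086,.004,ha,hx,hy,.036),G),(sq(.068,.002,ha,hx,hy,.036),B),(sq(.060,.002,ha,hx,hy,.010),B)]
  cv2.imwrite("pics/oh2.png",np.hstack([ov(T,C,(235,245,90,95),4.4,"") ,ov(S,C,(290,255,90,95),4.4,"")]))
E
```

```text
[488.36335689 104.94029652] [488.57543918 104.65187205] [13.81007289 13.69913394 14.08444466 13.03411832] [113.1989001  113.32479009 114.52306009 113.8834347 ]
[488.34299195 105.39684824] [488.69872243 105.21288903] [15.28647272 16.03693383 15.95858689 15.41106644] [ 99.3808413   99.55936084 100.47270351 100.72963761]
[468.40616301 118.85129279] [489.77416746 108.29976149] [17.80737251 15.70056596 59.92743693] [106.36426865  99.55164026 148.33213428]
```

View pics/oh2.png

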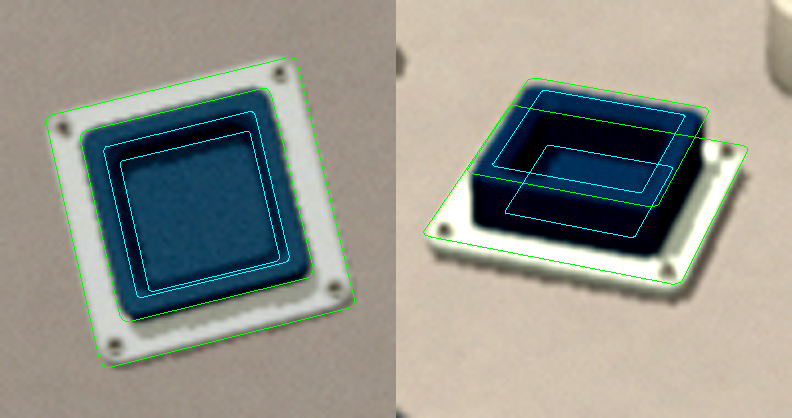

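```bash
cat > go.py <<'E'
import sys,numpy as np
from scipy.spatial.transform import Rotation as R
from rig import robot
def go(x,y,z,xang):
    s=robot.sense();r=np.array(s["ee_rot"]);a=np.radians(xang)
    X=np.array([np.cos(a),np.sin(a),0]);Z=np.array([0,0,-1.]);T=np.c_[X,np.cross(Z,X),Z]
    print("t",s["t"],"tcp",s["tcp_pos"].round(4),"xang",np.degrees(np.arctan2(r[1,0],r[0,0])).round(2),"F",s["wrist_force"].round(1),"w",round(s["grip_width"],4),"q",s["joint_positions"].round(2))
    print("shift cm",(r.T@(np.array([x,y,z])-s["tcp_pos"])*100).round(2),"turn deg",np.degrees(R.from_matrix(r.T@T).as_rotvec()).round(2))
if __name__=="__main__": go(*map(float,sys.argv[1:]))
E
python3 go.py .5395 -.2435 .2 122.5
```

```text
t 0.8 tcp [ 0.2156 -0.506   0.2563] xang 23.08 F [-0.4 -0.2  0.4] w 0.0854 q [-1.32  0.26  0.02  1.33  0.    1.42]
shift cm [ 40.09 -11.45   5.63] turn deg [  0.     0.   -99.42]
```

```bash
python3 -m handwheel '40.1 -11.45 5.6 0 0 -99.4 1;40.1 -11.45 5.6 0 0 -99.4 1;40.1 -11.45 5.6 0 0 -99.4 1;40.1 -11.45 5.6 0 0 -99.4 1;40.1 -11.45 5.6 0 0 -99.4 1;40.1 -11.45 5.6 0 0 -99.4 1;40.1 -11.45 5.6 0 0 -99.4 1;40.1 -11.45 5.6 0 0 -99.4 1'; python3 go.py .5395 -.2435 .2 122.5
```

```text
t: 1.47
tcp_pos: [0.4736, -0.2964, 0.2119]
ee_rot: [[0.161, 0.987, 0.0], [0.987, -0.161, -0.0], [-0.0, 0.0, -1.0]]
wrist_force: [1.6, -1.7, 0.4]
grip_width: 0.0853
t 1.4667 tcp [ 0.4736 -0.2964  0.2119] xang 80.72 F [ 1.6 -1.7  0.4] w 0.0853 q [-0.71  0.29 -0.05  1.23 -0.    1.02]
shift cm [6.29 5.65 1.19] turn deg [ 1.000e-02  2.000e-02 -4.178e+01]
```

```bash
python3 -m handwheel '5.5 5 1 0 0 -35 1;5.5 5 1 0 0 -35 1;5.5 5 1 0 0 -35 1;5.5 5 1 0 0 -35 1;5.5 5 1 0 0 -35 1;5.5 5 1 0 0 -35 1;5.5 5 1 0 0 -35 1'; python3 go.py .5395 -.2435 .16 122.5
```

```text
t: 2.05
tcp_pos: [0.5308, -0.2521, 0.2019]
ee_rot: [[-0.425, 0.905, -0.0], [0.905, 0.425, 0.0], [0.0, -0.0, -1.0]]
wrist_force: [-0.1, -0.1, 0.7]
grip_width: 0.0854
t 2.05 tcp [ 0.5308 -0.2521  0.2019] xang 115.18 F [-0.1 -0.1  0.7] w 0.0854 q [-0.59  0.34  0.    1.23 -0.    0.55]
shift cm [0.41 1.15 4.19] turn deg [-0.   -0.   -7.32]
```

```bash
python3 -m handwheel '0.41 1.15 2 0 0 -7.3 1;0.41 1.15 4.2 0 0 -7.3 1;0.41 1.15 4.2 0 0 -7.3 1;0.41 1.15 4.2 0 0 -7.3 1'; python3 go.py .5395 -.2435 .06 122.5; python3 - <<'E'
from rig import robot
import cv2
for n in("scene","top"):
    p=robot.snapshot(n);c=p["frame"][150:290,320:500] if n=="scene" else p["frame"][190:330,380:560]
    cv2.imwrite(f"pics/{n}1.png",cv2.resize(c,None,fx=4,fy=4,interpolation=cv2.INTER_CUBIC))
E
```

```text
t: 2.38
tcp_pos: [0.5388, -0.2434, 0.1594]
ee_rot: [[-0.537, 0.844, -0.002], [0.844, 0.537, 0.001], [0.002, -0.001, -1.0]]
wrist_force: [-0.0, 0.6, 0.2]
grip_width: 0.0854
t 2.3833 tcp [ 0.5388 -0.2434  0.1594] xang 122.46 F [-0.   0.6  0.2] w 0.0854 q [-0.57  0.37 -0.06  1.14 -0.    0.44]
shift cm [-0.07  0.07  9.94] turn deg [-0.06 -0.11 -0.04]
```

View pics/scene1.png

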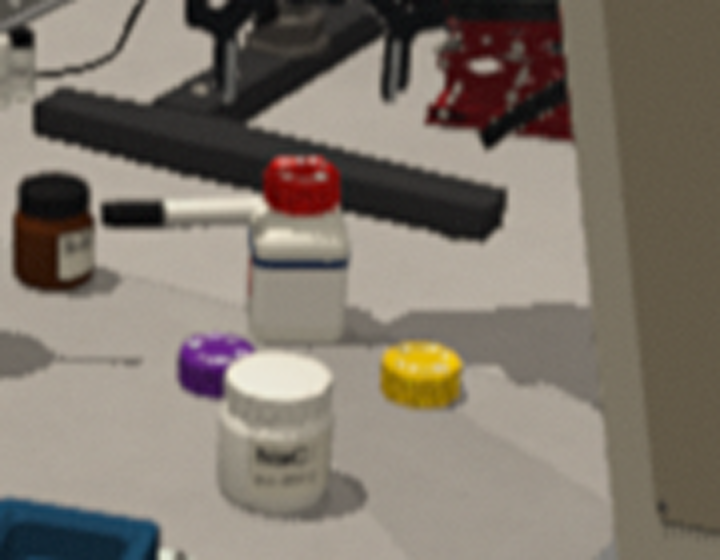

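View pics/top1.png

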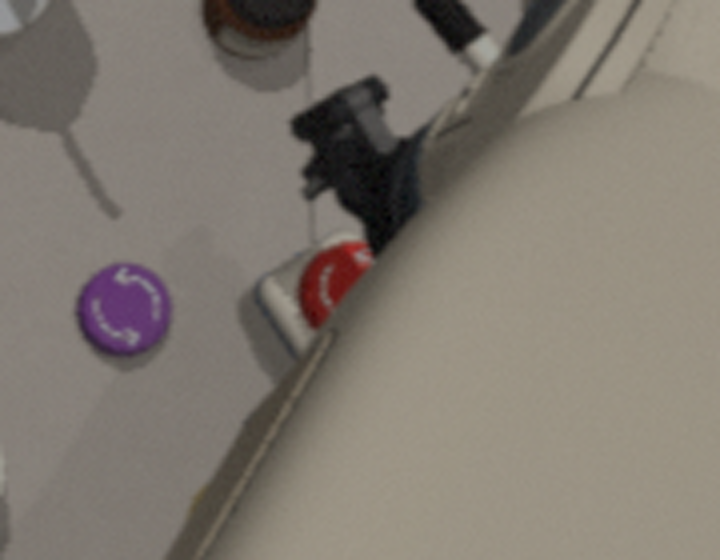

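```bash
python3 -m handwheel '-0.07 0.07 2 -0.06 -0.11 0 1;-0.07 0.07 4.5 -0.06 -0.11 0 1;-0.07 0.07 7 -0.06 -0.11 0 1;-0.07 0.07 9 -0.06 -0.11 0 1;-0.07 0.07 9.9 -0.06 -0.11 0 1;-0.07 0.07 9.9 -0.06 -0.11 0 1'; python3 go.py .5395 -.2435 .06 122.5
```

```text
t: 2.98
tcp_pos: [0.5399, -0.2437, 0.0601]
ee_rot: [[-0.539, 0.842, 0.0], [0.842, 0.539, -0.0], [-0.0, 0.0, -1.0]]
wrist_force: [-0.4, 0.1, 0.3]
grip_width: 0.085
t 2.9833 tcp [ 0.5399 -0.2437  0.0601] xang 122.6 F [-0.4  0.1  0.3] w 0.085 q [-0.57  0.45 -0.21  0.91  0.    0.44]
shift cm [ 0.04 -0.02  0.01] turn deg [0.01 0.01 0.1 ]
```

```bash
python3 -m handwheel '0 0 0 0 0 0 0.6;0 0 0 0 0 0 0.4;0 0 0 0 0 0 -1;0 0 0 0 0 0 -1;0 0 0 0 0 0 -1;0 0 0 0 0 0 -1;0 0 0 0 0 0 -1;0 0 0 0 0 0 -1'; python3 go.py .5395 -.2435 .06 122.5
```

```text
t: 3.65
tcp_pos: [0.5413, -0.2444, 0.0629]
ee_rot: [[-0.54, 0.842, 0.005], [0.842, 0.54, -0.003], [-0.005, 0.002, -1.0]]
wrist_force: [-0.2, 0.0, 6.5]
grip_width: 0.0548
t 3.65 tcp [ 0.5413 -0.2444  0.0629] xang 122.66 F [-0.2  0.   6.5] w 0.0548 q [-0.57  0.45 -0.21  0.91 -0.    0.44]
shift cm [ 0.17 -0.1   0.29] turn deg [0.13 0.29 0.16]
```

```bash
python3 -m handwheel '0 0 -0.5 0 0 0 -1;0 0 -1.5 0 0 0 -1;0 0 -3 0 0 0 -1;0 0 -5 0 0 0 -1;0 0 -7 0 0 0 -1;0 0 -9 0 0 0 -1;0 0 -10 0 0 0 -1;0 0 -10 0 0 0 -1'; python3 go.py .488 .105 .16 105
python3 - <<'E'
from rig import robot
import cv2
for n in("scene","top"):
    p=robot.snapshot(n);c=p["frame"][130:270,320:500] if n=="scene" else p["frame"][190:330,380:560]
    cv2.imwrite(f"pics/{n}2.png",cv2.resize(c,None,fx=4,fy=4,interpolation=cv2.INTER_CUBIC))
E
```

```text
t: 4.32
tcp_pos: [0.5411, -0.2441, 0.1638]
ee_rot: [[-0.54, 0.842, 0.006], [0.842, 0.54, -0.003], [-0.006, 0.003, -1.0]]
wrist_force: [0.3, -1.2, -3.3]
grip_width: 0.0547
t 4.3167 tcp [ 0.5411 -0.2441  0.1638] xang 122.68 F [ 0.3 -1.2 -3.3] w 0.0547 q [-0.57  0.37 -0.06  1.14  0.    0.44]
shift cm [32.25 14.38  0.24] turn deg [ 0.22  0.31 17.68]
```

View pics/scene2.png

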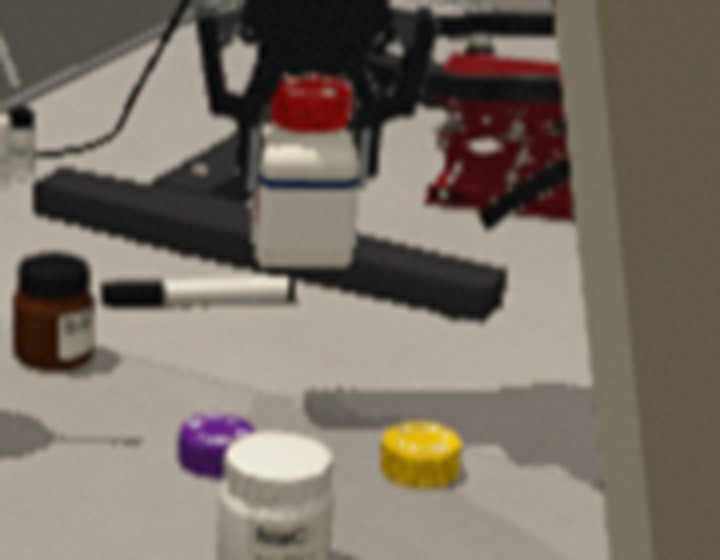

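```bash
python3 -m handwheel '2 0.9 0 0 0 1 -1;5 2.2 0 0 0 3 -1;8.5 3.8 0 0 0 5 -1;12 5.3 0 0 0 7 -1;15.5 6.9 0 0 0 9 -1;19 8.5 0 0 0 11 -1;22.5 10 0 0 0 13 -1;26 11.6 0 0 0 15 -1'; python3 go.py .488 .104 .16 105
```

```text
t: 5.08
tcp_pos: [0.496, 0.0395, 0.1592]
ee_rot: [[-0.302, 0.953, -0.0], [0.953, 0.302, -0.001], [-0.001, -0.001, -1.0]]
wrist_force: [1.7, 0.4, -2.3]
grip_width: 0.0547
t 5.0833 tcp [0.496  0.0395 0.1592] xang 107.56 F [ 1.7  0.4 -2.3] w 0.0547 q [-0.09  0.22 -0.29  1.07 -0.    1.18]
shift cm [ 6.39  1.18 -0.09] turn deg [-0.04  0.04  2.56]
```

```bash
python3 -m handwheel '3 0.6 0 0 0 1 -1;5 0.9 0 0 0 1.8 -1;6 1.1 0 0 0 2.2 -1;6.2 1.15 0 0 0 2.4 -1;6.2 1.15 0 0 0 2.4 -1;6.2 1.15 0 0 0 2.4 -1'; python3 go.py .488 .104 .11 105
cat > look.py <<'E'
from rig import robot
import cv2,pickle,sys
k=sys.argv[1]
for n in("scene","top"):
    p=robot.snapshot(n);pickle.dump(p,open(f"{n}{k}.pkl","wb"))
    c=p["frame"][190:350,240:440] if n=="scene" else p["frame"][200:360,190:390]
    cv2.imwrite(f"pics/{n}{k}.png",cv2.resize(c,None,fx=3.5,fy=3.5,interpolation=cv2.INTER_CUBIC))
E
python3 look.py 3
```

```text
t: 5.58
tcp_pos: [0.4894, 0.0999, 0.1597]
ee_rot: [[-0.264, 0.965, 0.001], [0.965, 0.264, -0.001], [-0.002, 0.0, -1.0]]
wrist_force: [-0.0, -0.1, -3.7]
grip_width: 0.0548
t 5.5833 tcp [0.4894 0.0999 0.1597] xang 105.28 F [-0.  -0.1 -3.7] w 0.0548 q [ 0.03  0.22 -0.28  1.07 -0.    1.34]
shift cm [ 0.44 -0.03  4.97] turn deg [0.02 0.09 0.28]
```

View pics/scene3.png

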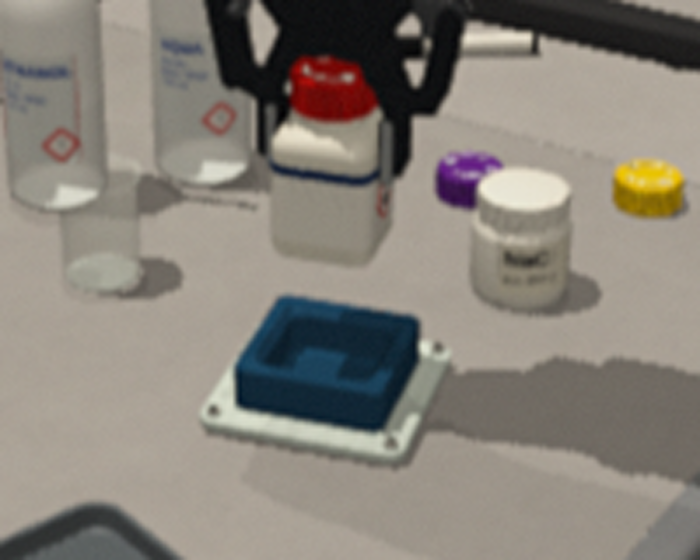

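View pics/top3.png

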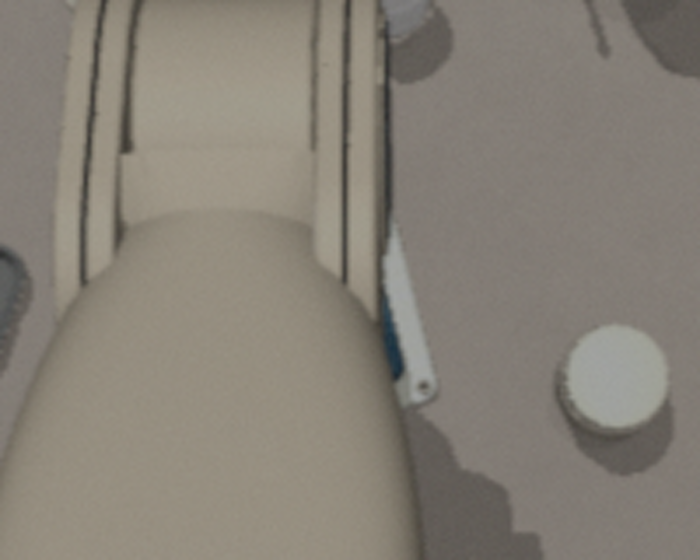

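```bash
python3 - <<'E'
from fit import *
S=pickle.load(open("scene3.pkl","rb"));z=.1597-.0629
print(redfit(S,(333,216),z+.081,z+.102,.023,[488,105]))
from ov import *
x,y,a=.4892,.1007,np.radians(15);G=(0,255,0);B=(255,255,0)
C=[(sq(.056,.008,a,x,y,z),B),(sq(.056,.008,a,x,y,z+.066),G),(circ(.023,x,y,z+.102),G)]
cv2.imwrite("pics/o3.png",ov(S,C,(295,195,80,80),7,""))
E
```

```text
(array([488.62274039, 102.33185917]), np.float64(75.78125), np.float32(415.0))
```

View pics/o3.png

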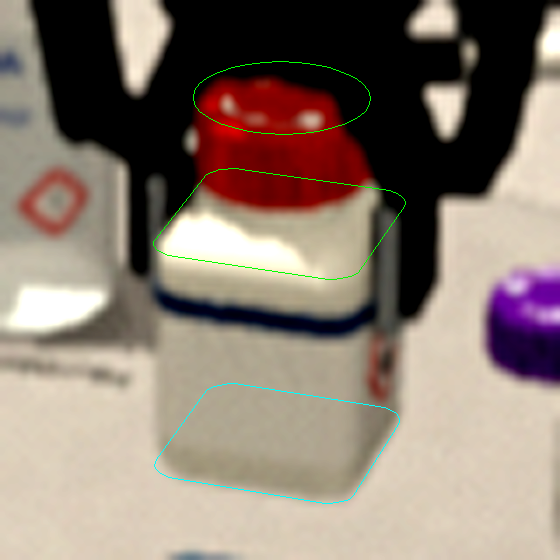

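```bash
python3 -m handwheel '0.3 -0.03 1 0 0 0.2 -1;0.4 -0.03 2.5 0 0 0.2 -1;0.4 -0.03 4 0 0 0.2 -1;0.4 -0.03 5 0 0 0.2 -1;0.4 -0.03 5 0 0 0.2 -1;0.4 -0.03 5 0 0 0.2 -1'; python3 go.py .488 .1037 .073 105; python3 look.py 4
```

```text
t: 6.18
tcp_pos: [0.4883, 0.1034, 0.1102]
ee_rot: [[-0.259, 0.966, 0.001], [0.966, 0.259, -0.001], [-0.001, 0.0, -1.0]]
wrist_force: [0.4, -0.8, -3.7]
grip_width: 0.0547
t 6.1833 tcp [0.4883 0.1034 0.1102] xang 105.01 F [ 0.4 -0.8 -3.7] w 0.0547 q [ 0.04  0.26 -0.36  0.94 -0.    1.35]
shift cm [ 0.04 -0.02  3.72] turn deg [0.03 0.08 0.01]
```

View pics/scene4.png

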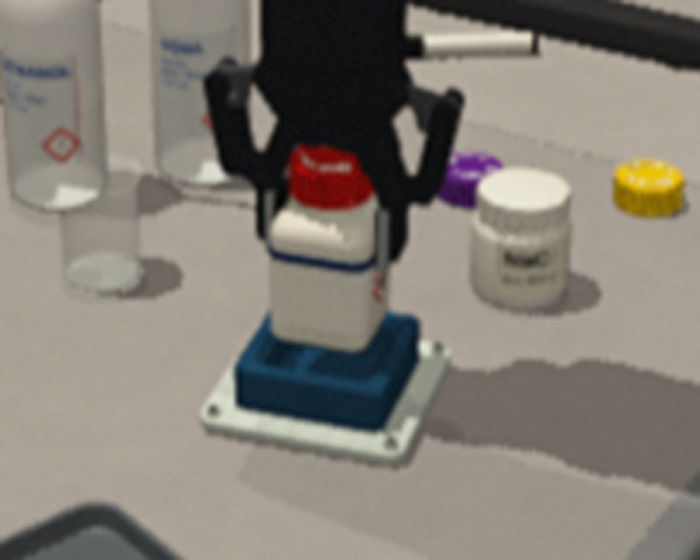

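```bash
python3 -m handwheel '0.04 0 0.6 0 0 0 -1;0.04 0 1.1 0 0 0 -1;0.04 0 1.5 0 0 0 -1;0.04 0 1.9 0 0 0 -1;0.04 0 2.2 0 0 0 -1;0.04 0 2.2 0 0 0 -1;0.04 0 2.2 0 0 0 -1'; python3 go.py .488 .1037 .073 105
```

```text
t: 6.87
tcp_pos: [0.4882, 0.1045, 0.0883]
ee_rot: [[-0.26, 0.966, 0.001], [0.966, 0.26, -0.001], [-0.001, 0.001, -1.0]]
wrist_force: [0.2, -0.9, -3.3]
grip_width: 0.0541
t 6.8667 tcp [0.4882 0.1045 0.0883] xang 105.08 F [ 0.2 -0.9 -3.3] w 0.0541 q [ 0.04  0.28 -0.4   0.89 -0.    1.35]
shift cm [-0.07 -0.04  1.53] turn deg [0.07 0.08 0.08]
```

No side force; foot is inside the nest. Go down the rest.

```bash
python3 -m handwheel '0 0 0.4 0 0 0 -1;0 0 0.8 0 0 0 -1;0 0 1.1 0 0 0 -1;0 0 1.3 0 0 0 -1;0 0 1.4 0 0 0 -1;0 0 1.4 0 0 0 -1;0 0 1.4 0 0 0 -1'; python3 go.py .488 .1037 .073 105;python3 look.py 5
```

```text
t: 7.45
tcp_pos: [0.4883, 0.1045, 0.0745]
ee_rot: [[-0.26, 0.966, 0.002], [0.966, 0.26, -0.001], [-0.001, 0.002, -1.0]]
wrist_force: [0.4, -0.7, -3.6]
grip_width: 0.0545
t 7.45 tcp [0.4883 0.1045 0.0745] xang 105.07 F [ 0.4 -0.7 -3.6] w 0.0545 q [ 0.04  0.3  -0.42  0.85 -0.    1.35]
shift cm [-0.07 -0.05  0.15] turn deg [0.09 0.08 0.07]
```

View pics/scene5.png

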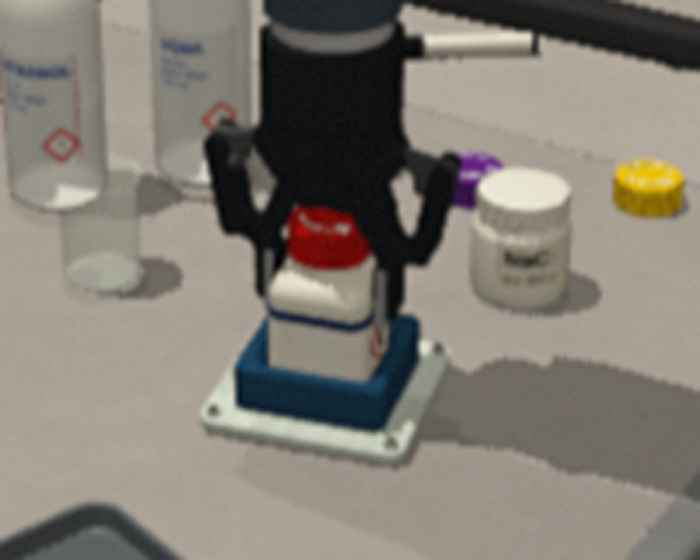

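```bash
python3 -m handwheel '0 0 0.1 0 0 0 -1;0 0 0.2 0 0 0 -1;0 0 0.2 0 0 0 -1;0 0 0.3 0 0 0 -1;0 0 0.3 0 0 0 -1'; python3 go.py .488 .1037 .073 105
```

```text
t: 7.97
tcp_pos: [0.4884, 0.1046, 0.0728]
ee_rot: [[-0.26, 0.966, 0.003], [0.966, 0.26, -0.001], [-0.002, 0.003, -1.0]]
wrist_force: [-5.7, 0.2, 16.6]
grip_width: 0.0544
t 7.9667 tcp [0.4884 0.1046 0.0728] xang 105.08 F [-5.7  0.2 16.6] w 0.0544 q [ 0.04  0.3  -0.42  0.84 -0.    1.35]
shift cm [-0.08 -0.06 -0.02] turn deg [0.17 0.1  0.08]
```

```bash
python3 -m handwheel '0 0 -0.1 0 0 0 0.4;0 0 -0.1 0 0 0 0.7;0 0 -0.1 0 0 0 1;0 0 -0.1 0 0 0 1;0 0 -0.1 0 0 0 1;0 0 -0.1 0 0 0 1'; python3 go.py .488 .106 .108 105;python3 look.py 6
```

```text
t: 8.47
tcp_pos: [0.4883, 0.1045, 0.0723]
ee_rot: [[-0.26, 0.966, 0.002], [0.966, 0.26, -0.001], [-0.001, 0.001, -1.0]]
wrist_force: [-0.1, -1.0, 0.4]
grip_width: 0.0854
t 8.4667 tcp [0.4883 0.1045 0.0723] xang 105.07 F [-0.1 -1.   0.4] w 0.0854 q [ 0.04  0.3  -0.42  0.84 -0.    1.35]
shift cm [ 0.15  0.01 -3.57] turn deg [0.08 0.08 0.07]
```

View pics/scene6.png

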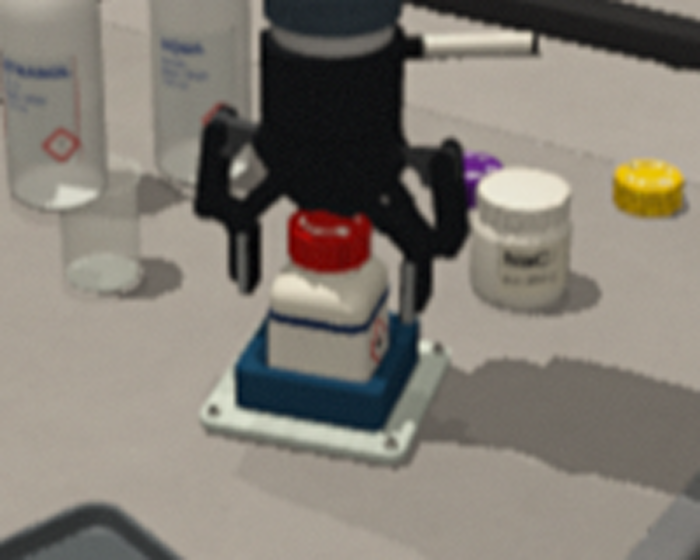

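```bash
python3 -m handwheel '0 0 -1 0 0 0 1;0 0 -2 0 0 0 1;0 0 -3 0 0 0 1;0 0 -5 0 0 0 1;0 0 -6 0 0 0 1;0 0 -6 0 0 0 1';python3 look.py 7;python3 - <<'E'
from fit import *
from ov import *
S=pickle.load(open("scene7.pkl","rb"))
q=redfit(S,(334,258),.091,.112,.023,[488,105]);print(q)
x,y=q[0]/1e3;a=np.radians(15);G=(0,255,0);B=(255,255,0)
C=[(sq(.056,.008,a,x,y,.076),G),(circ(.023,x,y,.112),G),(circ(.023,x,y,.091),B)]
cv2.imwrite("pics/o7.png",ov(S,C,(290,210,90,90),6.5,""))
E
```

```text
t: 9.07
tcp_pos: [0.4893, 0.1046, 0.1344]
ee_rot: [[-0.26, 0.966, 0.005], [0.966, 0.26, -0.001], [-0.002, 0.005, -1.0]]
wrist_force: [0.2, -0.5, 0.2]
grip_width: 0.0856
(array([486.60236611, 107.49240678]), np.float64(54.609375), np.float32(414.0))
```

View pics/o7.png

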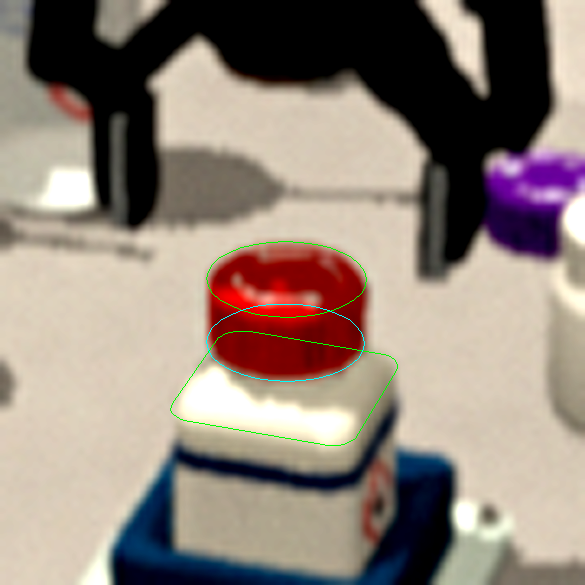

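```bash
python3 go.py .4878 .1068 .119 105
```

```text
t 9.1667 tcp [0.4882 0.1046 0.1323] xang 105.07 F [ 0.4 -0.5 -0.3] w 0.0854 q [ 0.04  0.24 -0.33  1.   -0.    1.35]
shift cm [0.23 0.01 1.33] turn deg [0.11 0.09 0.07]
```

```bash
python3 -m handwheel '0.23 0 0.6 0.1 0.1 0 1;0.23 0 1.1 0.1 0.1 0 1;0.23 0 1.33 0.1 0.1 0 1;0.23 0 1.33 0.1 0.1 0 0.3;0.23 0 1.33 0.1 0.1 0 0.1;0.23 0 1.33 0.1 0.1 0 0.1';python3 go.py .4878 .1068 .119 105;python3 look.py 8
```

```text
t: 9.67
tcp_pos: [0.4876, 0.1068, 0.1189]
ee_rot: [[-0.26, 0.966, -0.001], [0.966, 0.26, 0.0], [0.0, -0.001, -1.0]]
wrist_force: [-0.2, 0.3, 0.5]
grip_width: 0.0517
t 9.6667 tcp [0.4876 0.1068 0.1189] xang 105.08 F [-0.2  0.3  0.5] w 0.0517 q [ 0.05  0.26 -0.35  0.97  0.    1.35]
shift cm [-0.    0.02 -0.01] turn deg [-0.03 -0.02  0.08]
```

View pics/scene8.png

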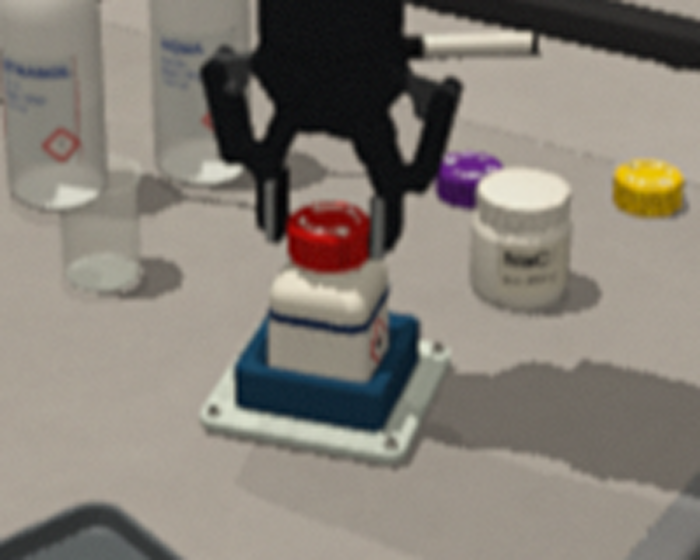

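```bash
python3 -m handwheel '0 0 0 0 0 0 -0.1;0 0 0 0 0 0 -1;0 0 0 0 0 0 -1;0 0 0 0 0 0 -1;0 0 0 0 0 0 -1';python3 go.py .4878 .1068 .114 105
```

```text
t: 10.18
tcp_pos: [0.4878, 0.1068, 0.1195]
ee_rot: [[-0.26, 0.966, 0.001], [0.966, 0.26, 0.0], [0.0, 0.001, -1.0]]
wrist_force: [-0.6, 0.5, 5.5]
grip_width: 0.0428
t 10.1833 tcp [0.4878 0.1068 0.1195] xang 105.08 F [-0.6  0.5  5.5] w 0.0428 q [ 0.05  0.26 -0.35  0.97  0.    1.35]
shift cm [ 0.   -0.    0.55] turn deg [ 0.03 -0.01  0.08]
```

```bash
python3 -m handwheel '0 0 0.15 0 0 0 -1;0 0 0.3 0 0 0 -1;0 0 0.45 0 0 0 -1;0 0 0.6 0 0 0 -1;0 0 0.6 0 0 0 -1';python3 go.py .4878 .1068 .114 105;python3 look.py 9;python3 - <<'E'
from fit import *
S=pickle.load(open("scene9.pkl","rb"))
E
```

```text
t: 10.6
tcp_pos: [0.4879, 0.1068, 0.1141]
ee_rot: [[-0.26, 0.966, 0.001], [0.966, 0.26, 0.0], [-0.0, 0.001, -1.0]]
wrist_force: [-3.1, 0.6, 15.2]
grip_width: 0.0432
t 10.6 tcp [0.4879 0.1068 0.1141] xang 105.08 F [-3.1  0.6 15.2] w 0.0432 q [ 0.05  0.26 -0.36  0.95  0.    1.35]
shift cm [ 0.   -0.01  0.01] turn deg [0.08 0.01 0.08]
```

View pics/scene9.png

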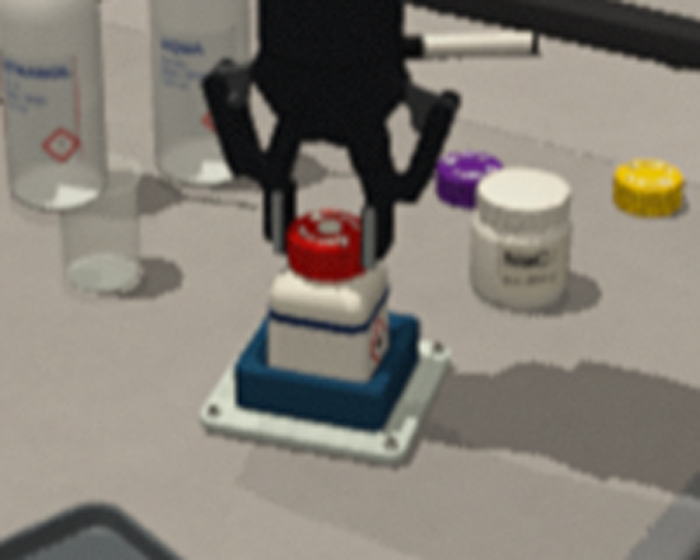

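```bash
python3 -m handwheel '0 0 0.02 0 0 -4 -1;0 0 0.02 0 0 -9 -1;0 0 0.02 0 0 -14 -1;0 0 0.02 0 0 -19 -1;0 0 0.02 0 0 -24 -1;0 0 0.02 0 0 -29 -1;0 0 0.02 0 0 -34 -1;0 0 0.02 0 0 -34 -1';python3 go.py .4878 .1068 .114 170;python3 - <<'E'
from rig import robot
print(robot.sense()["torque"])
E
```

```text
t: 11.37
tcp_pos: [0.488, 0.1069, 0.1143]
ee_rot: [[-0.759, 0.651, 0.002], [0.651, 0.759, 0.0], [-0.001, 0.002, -1.0]]
wrist_force: [-2.7, -0.5, 15.6]
grip_width: 0.0426
t 11.3667 tcp [0.488  0.1069 0.1143] xang 139.4 F [-2.7 -0.5 15.6] w 0.0426 q [ 0.05  0.26 -0.36  0.95  0.    0.76]
shift cm [ 0.01 -0.02  0.03] turn deg [  0.07   0.08 -30.6 ]
[0.03326739 0.79425072 0.03866056]
```

```bash
python3 -m handwheel '0 0 0 0 0 -5 -1;0 0 0 0 0 -10 -1;0 0 0 0 0 -15 -1;0 0 0 0 0 -20 -1;0 0 0 0 0 -25 -1;0 0 0 0 0 -30 -1;0 0 0 0 0 -32 -1;0 0 0 0 0 -32 -1';python3 go.py .4878 .1068 .2 170;python3 look.py a;python3 - <<'E'
from rig import robot
print(robot.sense()["torque"])
E
```

```text
t: 12.03
tcp_pos: [0.4875, 0.1065, 0.1141]
ee_rot: [[-0.988, 0.153, 0.001], [0.153, 0.988, -0.0], [-0.001, -0.0, -1.0]]
wrist_force: [-5.5, -1.7, 15.8]
grip_width: 0.0431
t 12.0333 tcp [0.4875 0.1065 0.1141] xang 171.21 F [-5.5 -1.7 15.8] w 0.0431 q [ 0.05  0.26 -0.36  0.95 -0.    0.2 ]
shift cm [-0.03  0.03 -8.59] turn deg [-0.02  0.04  1.21]
[-0.41851773  1.15395748  0.10927518]
```

View pics/scenea.png

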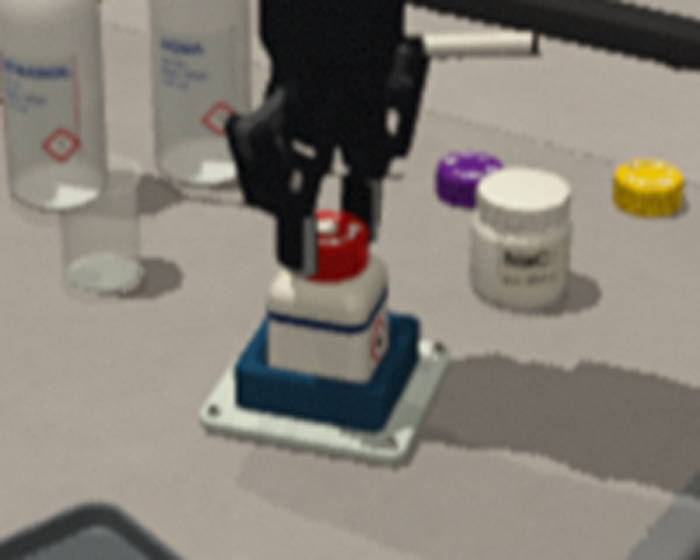

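```bash
python3 -m handwheel '0 0 -0.3 0 0 0 -1;0 0 -0.6 0 0 0 -1;0 0 -0.9 0 0 0 -1;0 0 -1.2 0 0 0 -1;0 0 -1.5 0 0 0 -1;0 0 -1.5 0 0 0 -1';python3 go.py .4878 .1068 .2 170;python3 look.py b
```

```text
t: 12.63
tcp_pos: [0.4877, 0.1068, 0.1282]
ee_rot: [[-0.988, 0.155, -0.0], [0.155, 0.988, 0.0], [0.0, 0.0, -1.0]]
wrist_force: [-1.4, -1.6, 0.9]
grip_width: 0.0428
t 12.6333 tcp [0.4877 0.1068 0.1282] xang 171.07 F [-1.4 -1.6  0.9] w 0.0428 q [ 0.05  0.25 -0.33  0.99  0.    0.2 ]
shift cm [-0.01  0.01 -7.18] turn deg [ 0.01 -0.01  1.07]
```

View pics/sceneb.png

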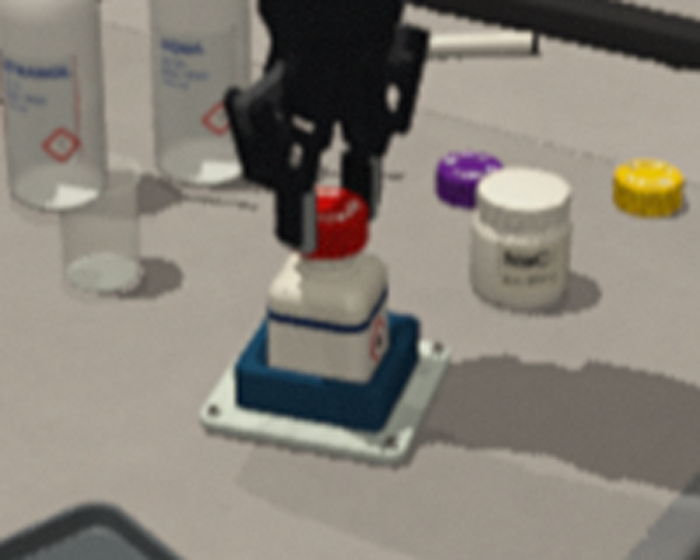

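```bash
python3 -m handwheel '0 0 -2 0 0 0 -1;0 0 -4 0 0 0 -1;0 0 -6 0 0 0 -1;0 0 -7 0 0 0 -1;0 0 -7 0 0 0 -1';python3 go.py .4845 .344 .12 162.8; python3 - <<'E'
from rig import robot
import cv2
p=robot.snapshot("top");f=p["frame"][190:370,80:360];cv2.imwrite("pics/topc.png",cv2.resize(f,None,fx=2.8,fy=2.8,interpolation=cv2.INTER_CUBIC))
E
```

```text
t: 13.15
tcp_pos: [0.4887, 0.1069, 0.1997]
ee_rot: [[-0.988, 0.155, 0.003], [0.155, 0.988, 0.001], [-0.003, 0.001, -1.0]]
wrist_force: [0.5, 0.8, -0.7]
grip_width: 0.0428
t 13.15 tcp [0.4887 0.1069 0.1997] xang 171.08 F [ 0.5  0.8 -0.7] w 0.0428 q [ 0.05  0.2  -0.21  1.16  0.    0.2 ]
shift cm [ 4.11 23.35  7.98] turn deg [0.07 0.18 8.28]
```

View pics/topc.png

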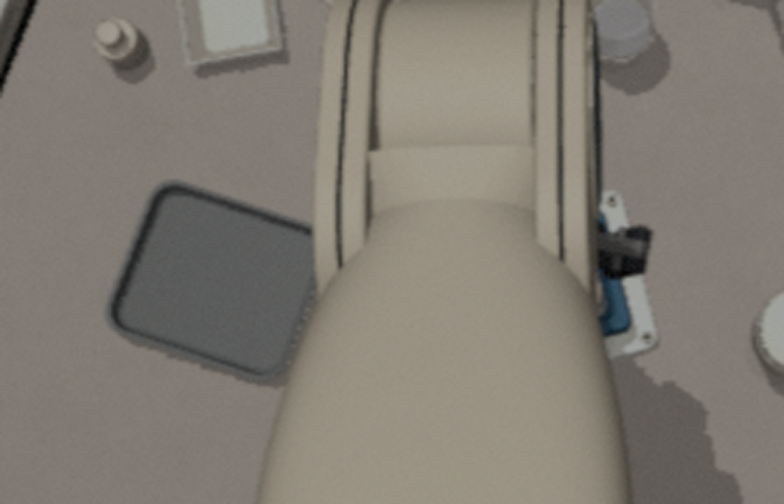

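```bash
python3 -m handwheel '0.5 3 0 0 0 1 -1;1.1 6.5 0 0 0 3 -1;1.8 10 0 0 0 5 -1;2.5 14 0 0 0 6 -1;3.2 18 0 0 0 7 -1;3.9 22 2 0 0 8.3 -1;4.1 23.35 4 0 0 8.3 -1;4.1 23.35 6 0 0 8.3 -1';python3 go.py .4845 .344 .06 162.8
```

```text
t: 13.87
tcp_pos: [0.4823, 0.3473, 0.1351]
ee_rot: [[-0.956, 0.293, -0.002], [0.293, 0.956, 0.0], [0.002, -0.0, -1.0]]
wrist_force: [-0.4, -0.9, -0.9]
grip_width: 0.043
t 13.8667 tcp [0.4823 0.3473 0.1351] xang 162.98 F [-0.4 -0.9 -0.9] w 0.043 q [ 0.48  0.39 -0.1   1.08  0.    0.78]
shift cm [-0.32 -0.25  7.5 ] turn deg [-0.   -0.1   0.18]
```

```bash
python3 -m handwheel '-0.3 -0.2 2.5 0 0 0.1 -1;-0.3 -0.2 5 0 0 0.1 -1;-0.3 -0.2 7 0 0 0.1 -1;-0.3 -0.2 7 0 0 0.1 -1;-0.3 -0.2 7 0 0 0.1 -1';python3 go.py .4845 .344 .03 162.8; python3 - <<'E'
from rig import robot
import cv2
p=robot.snapshot("scene");f=p["frame"][260:420,170:370];cv2.imwrite("pics/scd.png",cv2.resize(f,None,fx=3.5,fy=3.5,interpolation=cv2.INTER_CUBIC))
E
```

```text
t: 14.28
tcp_pos: [0.4846, 0.3405, 0.0662]
ee_rot: [[-0.955, 0.298, -0.004], [0.298, 0.955, -0.002], [0.003, -0.003, -1.0]]
wrist_force: [0.9, 0.5, 0.1]
grip_width: 0.0427
t 14.2833 tcp [0.4846 0.3405 0.0662] xang 162.67 F [0.9 0.5 0.1] w 0.0427 q [ 0.47  0.45 -0.2   0.93  0.    0.77]
shift cm [0.1  0.34 3.62] turn deg [-0.15 -0.18 -0.12]
```

View pics/scd.png

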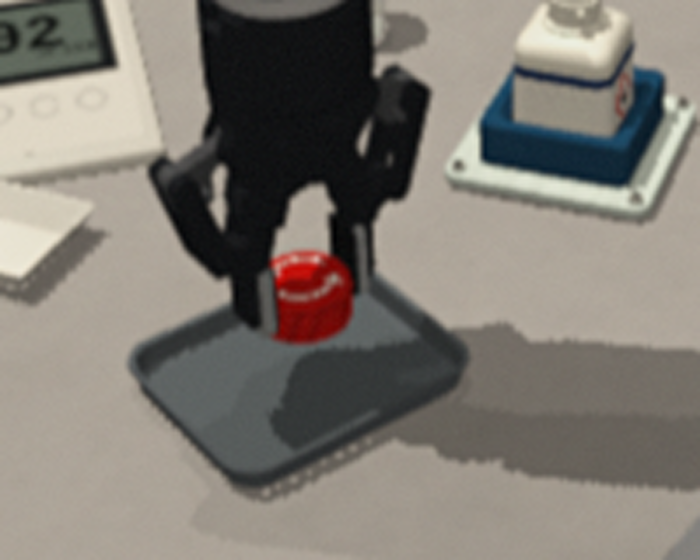

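```bash
python3 -m handwheel '0.1 0.3 1 0 0 0 -1;0.1 0.3 2 0 0 0 -1;0.1 0.3 2.8 0 0 0 -1;0.1 0.3 3.3 0 0 0 -1;0.1 0.3 3.5 0 0 0 -1;0.1 0.3 3.5 0 0 0 -1';python3 go.py .4845 .344 .03 162.8
```

```text
t: 14.83
tcp_pos: [0.4853, 0.344, 0.0324]
ee_rot: [[-0.955, 0.298, -0.001], [0.298, 0.955, -0.0], [0.001, -0.0, -1.0]]
wrist_force: [0.4, 0.3, -0.4]
grip_width: 0.0428
t 14.8333 tcp [0.4853 0.344  0.0324] xang 162.67 F [ 0.4  0.3 -0.4] w 0.0428 q [ 0.48  0.48 -0.24  0.85  0.    0.78]
shift cm [ 0.08 -0.03  0.24] turn deg [-0.03 -0.05 -0.13]
```

```bash
python3 -m handwheel '0 0 0.1 0 0 0 -1;0 0 0.2 0 0 0 -1;0 0 0.25 0 0 0 -1;0 0 0.25 0 0 0 -1';python3 go.py .4845 .344 .03 162.8
```

```text
t: 15.17
tcp_pos: [0.4856, 0.3442, 0.0306]
ee_rot: [[-0.955, 0.298, 0.0], [0.298, 0.955, 0.0], [0.0, 0.0, -1.0]]
wrist_force: [-0.4, 0.1, -0.4]
grip_width: 0.0432
t 15.1667 tcp [0.4856 0.3442 0.0306] xang 162.67 F [-0.4  0.1 -0.4] w 0.0432 q [ 0.48  0.48 -0.24  0.84  0.    0.78]
shift cm [ 0.1  -0.05  0.06] turn deg [ 0.02 -0.   -0.13]
```

```bash
python3 -m handwheel '0 0 0.1 0 0 0 -1;0 0 0.2 0 0 0 -1;0 0 0.25 0 0 0 -1;0 0 0.25 0 0 0 -1';python3 go.py .4845 .344 .03 162.8
```

```text
t: 15.5
tcp_pos: [0.4857, 0.3442, 0.0305]
ee_rot: [[-0.955, 0.298, 0.002], [0.298, 0.955, 0.001], [-0.001, 0.001, -1.0]]
wrist_force: [-6.8, -4.7, 22.9]
grip_width: 0.0429
t 15.5 tcp [0.4857 0.3442 0.0305] xang 162.68 F [-6.8 -4.7 22.9] w 0.0429 q [ 0.48  0.48 -0.24  0.84 -0.    0.78]
shift cm [ 0.11 -0.06  0.05] turn deg [ 0.08  0.08 -0.12]
```

Contact with the tray floor at the expected height. Relax slightly, open, rise.

```bash
python3 -m handwheel '0 0 -0.2 0 0 0 -1;0 0 -0.2 0 0 0 0.2;0 0 -0.2 0 0 0 0.4;0 0 -0.2 0 0 0 0.5;0 0 -0.2 0 0 0 0.5;0 0 -1.5 0 0 0 0.5;0 0 -4 0 0 0 0.5;0 0 -8 0 0 0 0.5';python3 go.py .4 .1 .25 162.8
```

```text
t: 16.17
tcp_pos: [0.4839, 0.3432, 0.1054]
ee_rot: [[-0.955, 0.298, -0.006], [0.298, 0.955, -0.003], [0.005, -0.005, -1.0]]
wrist_force: [0.8, 0.3, 0.7]
grip_width: 0.064
t 16.1667 tcp [0.4839 0.3432 0.1054] xang 162.67 F [0.8 0.3 0.7] w 0.064 q [ 0.48  0.42 -0.14  1.02  0.    0.78]
shift cm [  0.84 -25.79 -14.34] turn deg [-0.27 -0.3  -0.13]
```

```bash
python3 -m handwheel '0 0 -4 0 0 0 0.5;0 0 -8 0 0 0 0.5;4 0 -11 0 0 0 0.5;8 0 -11 0 0 0 0.5;11 0 -11 0 0 0 0.5;11 0 -11 0 0 0 0.5;11 0 -11 0 0 0 0.5';python3 go.py .4 .1 .25 162.8;python3 - <<'E'
from rig import robot
from fit import *
for n in("scene","top"):
    p=robot.snapshot(n);pickle.dump(p,open(n+"e.pkl","wb"));cv2.imwrite(f"pics/{n}e.png",p["frame"])
E
```

```text
t: 16.75
tcp_pos: [0.3791, 0.3775, 0.2185]
ee_rot: [[-0.955, 0.295, 0.0], [0.295, 0.955, 0.001], [-0.0, 0.001, -1.0]]
wrist_force: [0.3, -0.2, -0.3]
grip_width: 0.064
t 16.75 tcp [0.3791 0.3775 0.2185] xang 162.83 F [ 0.3 -0.2 -0.3] w 0.064 q [ 0.63  0.25 -0.09  1.23  0.    0.93]
shift cm [-10.19 -25.89  -3.17] turn deg [0.04 0.01 0.03]
```

View pics/scenee.png

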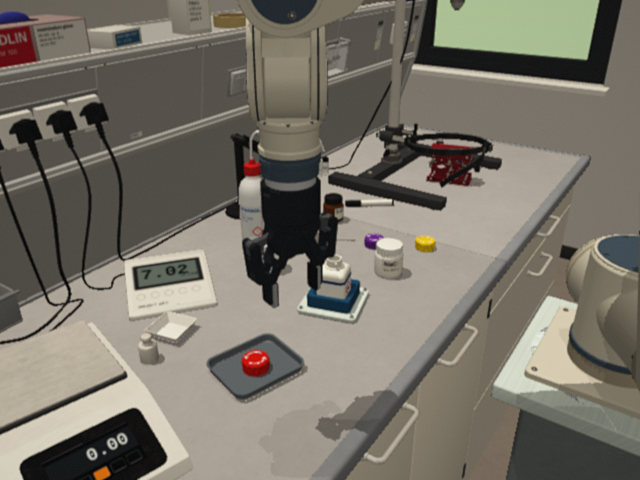

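View pics/tope.png

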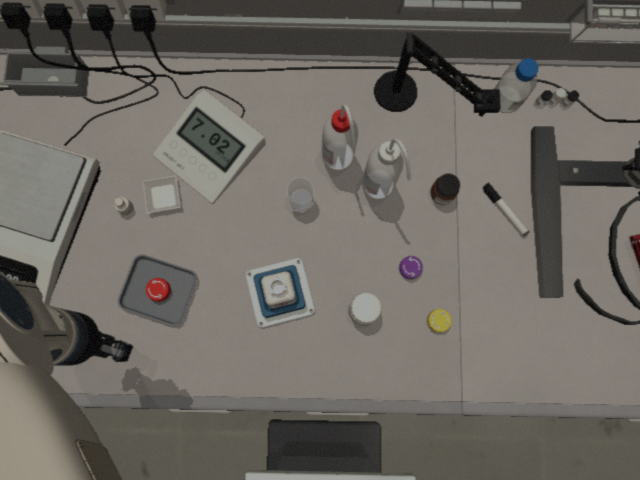

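```bash
python3 - <<'E'
from ov import *
from fit import redfit
T=pickle.load(open("tope.pkl","rb"));S=pickle.load(open("scenee.pkl","rb"))
print(redfit(T,(157,289),.002,.023,.023,[484,344]),redfit(S,(256,362),.002,.023,.023,[484,344]))
x,y,a=.488,.106,np.radians(15);G=(0,255,0)
C=[(sq(.056,.008,a,x,y,.076),G),(circ(.014,x,y,.1005),G)]
cv2.imwrite("pics/of.png",np.hstack([ov(T,C,(235,245,90,95),4.2,""),ov(T,[],(110,245,95,95),4.2,"")]))
E
```

```text
(array([487.81256311, 344.05241169]), np.float64(40.453125), np.float32(466.0)) (array([485.42028809, 345.51824951]), np.float64(41.28125), np.float32(642.0))
```

View pics/of.png

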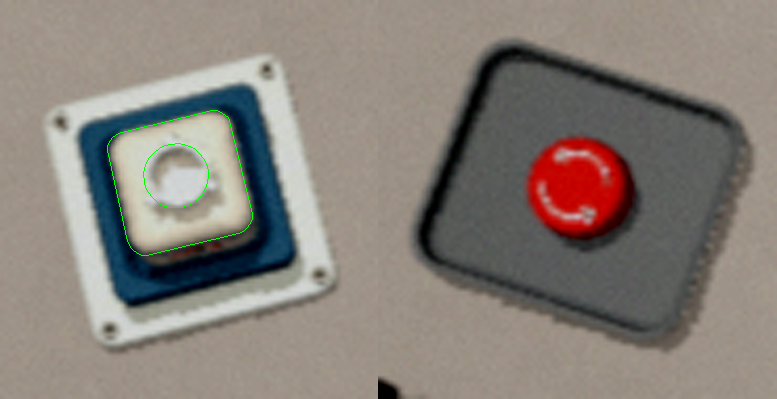

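All good; handing in.

```bash
python3 -c "
from rig import robot
print(robot.hand_in())"
```

```text
the job is handed in; nothing more can be done
None
```

The bottle is open and standing in the holder's nest, and the red cap lies flat in the tray. I handed the job in with about 17 s on the robot's clock; no verdict was reported.

- **Bottle:** I carried it by its body, set it down in the nest and let go. The foot touched at the expected height.
- **Cap:** I gripped it, pressed it down about 5 mm with 15 to 16 N and turned it 66° counter-clockwise. It lifted off with no pull on the bottle, and I lowered it into the tray until it touched the floor, then released it.

**Last checks:**
- **Bottle:** in the final pictures it is upright and lines up with the nest, with its neck bare.
- **Cap:** it lies flat within about 4 mm of the tray's centre.
- **Jars and beaker:** they stand where they were, judged by eye.
- **Gripper:** it is clear of everything.

The two cameras disagreed with each other and with the arm by 1 to 3 mm on positions, close to the stated calibration and within the tolerances. No check failed.

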